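Lay the hand-rest bar over a freshly painted plaque

ROBOT

A 6-joint arm with a two-finger parallel gripper is mounted at the origin on the work surface. World frame = base frame: x ahead of the robot, y to its left, z up, the work surface at z = 0. Lengths are in m, angles in rad, forces in N, time in s.
With the tool pointing down it reaches from about 0.35 to 0.975 m from the base axis. Payload 4.9 kg.
Tool frame: the origin (TCP) lies at the very end of the fingers, on their centre line; the grasp point (between the pads) lies 19 mm behind it; z points along the fingers, y is the line along which they close (so a half turn about z gives the same grasp; the last joint's range is limited). The gripper opens to 85 mm and grips with 20 to 120 N. Pads are 22 mm wide; open, the fingers measure 114 mm over their backs; the gripper's body (76 mm by 85 mm) begins 54 mm behind the grasp point. The pads swing forward as they close: fully open they stand 13 mm farther back than shut.
Start: joints at [-1.285, 0.053, 1.613, -0, 1.476, -0.119], TCP at [0.246, -0.574, 0.192] pointing down, gripper open.
Joint ranges: [-3.01, 3.01], [-1.01, 2.22], [0.06, 2.58], [-1.02, 4.17], [0.09, 2.62], [-3.14, 3.14]. Speed limits (rad/s): [2.57, 2.57, 3.14, 3.14, 3.14, 3.14].

INTERFACE

Orientations are given as a rotation vector (axis times angle).
In Python, from station import ctrl, imaging gives the robot as it stands.
- The arm moves only by the tool play_rows, never from a script. Its argument "series" is a list of rows, each a list of 3 entries, a list of its own where there are three numbers: the opening, from 0 (shut) to 1 (fully open), then the shift along the tool's x, y, z each as a share of 0.05 m, from -1 to 1, then the turn, a rotation vector about the tool's x, y, z each as a share of 8 degrees, from -1 to 1. In form: [[grip, [dx, dy, dz], [ax, ay, az]], ...]. A call has 1 to 8 rows; each row shifts and turns the commanded pose from where the row before left it, along the tool's axes as they then stand; what a row does not reach is not made up. A row lasts 1/8 s, in which the tool goes at most 62.5 mm and 10.7 degrees, less where a joint would pass 70% of its speed; a pose out of reach is approached as far as the arm can. A call with a number of a shift or a turn outside -1 to 1 is refused whole. A call with a gripper value outside its range is refused whole. The fingers move at their own pace and stop on an object; "force" is the grip in N (left out, the last holds). Time passes only in rows, so rows that do not move let the fingers close. It gives the time, the measured TCP pose, the force, the opening and the grip force at its end, in the units of the state.
- ctrl.get_obs(): the state, without advancing time (a new reading comes with each control period).
- imaging.get_image(name): name is "side" or "top"; returns a dict with "color" (400x640x3 uint8, blue, green, red), "fx", "fy", "cx", "cy" (pixels), "extrinsics" (4x4, takes a point from world to camera coordinates). Camera axes: x right, y down, z forward; pixel columns grow to the right and rows downward; lengths in m; the calibration is good to about 2 mm. A picture is of the moment at which its call begins. There is no depth.
- ctrl.finish_job(): hands the job in; it is judged then, once.
The state is a dict: "t": time; "q": joint angles; "dq": joint speeds; "effort": joint torques, N m; "tool_pos": TCP position; "tool_rot": TCP orientation; "contact_force": force on the tool from outside, world axes, zero at the start; "wrist_torque": the same for the moment, N m; "opening": finger opening in m; "grip_force": force on a finger pad.
Only numpy, scipy, OpenCV 4.12 (cv2) and the standard library are available. Lean on these libraries where they do the work, as an engineer would, in place of code of your own. Each camera call takes 0.05 s, during which the arm holds its last target. There are 200 camera calls.

TASK

Lay the long wooden hand-rest bar flat across the two wooden supports of the painting stand, centred on the stand and square to both supports, so that the painter can rest a hand on it. Set it down gently rather than dropping it, and keep off the flower plaque underneath: its paint is wet.

Things in the scene. Friction and masses are not known exactly. Their poses are not given: they have to be found in the camera images.
- rest_bar: Brown wooden bar lying flat and loose on the table, ahead to the right: 240 mm long, 30 wide, 22 thick, about 0.11 kg. Origin: centre of its underside; y along its length, x across, z up. A spare offcut of the same wood, width and thickness lies 10 to 25 cm nearer or farther, but it is only 130 mm long, too short to bridge the stand.
- stand: Fixed wooden stand, ahead to the left: base 120 x 230 x 15 mm (x, y, z) and two upright supports centred at y = -90 and +90 mm, each 24 mm thick (y), 90 long (x), 156 clear between. Their flat tops are 85 mm above the table, with an 8 mm high stop at each end, 74 mm apart. Origin: centre of the base's underside, at table height. The bar lies along its y axis, either way round; z up.
- plaque: The wet plaque: a round white disc, 90 mm across, with a relief flower (red petals, yellow centre), fixed on the stand's base midway between the supports. Origin: centre of its underside, 15 mm above the table. It is 24 mm high, so its top is 39 mm above the table and 46 mm below the support tops.
Things that resemble listed ones, but are neither listed nor needed, are in the scene too. What is shaped like the rest_bar but purple is not meant.

How it is judged:
At the end, for the whole second after the job is handed in: The bar lies flat on the tops of both supports, released and at rest: its centre within 20 mm of the middle of the stand both across and along, its length within about 11 degrees of the stand's y axis, its underside within 5 mm of the support tops' height (x of rest_bar in the frame of stand between -0.02 and 0.02 m and y of rest_bar in the frame of stand between -0.02 and 0.02 m and z of rest_bar in the frame of stand between 0.08 and 0.09 m and angle between the y axis of rest_bar and the y axis of stand, either way round below 0.19 rad and angle between rest_bar's own z axis and vertical below 0.08 rad and linear speed of rest_bar below 0.02 m/s and contact force between the fingers and rest_bar below 0.1 N); the robot touches nothing.
It fails at once if the wet plaque is touched by anything (more than 0.5 N) (contact force between plaque and anything else above 0.5 N).
It fails at once if the bar is dropped onto the stand: it is loose above the stand with its underside more than 20 mm above the support tops (horizontal distance between rest_bar and stand below 0.08 m and z of rest_bar in the frame of stand above 0.105 m and contact force between the fingers and rest_bar below 0.05 N).
It also fails if it takes over 38 s, if anything falls off the work surface, if the arm or the gripper's body presses on something with over 40 N, if the wrist force passes 120 N, or if a joint passes its speed limit or range.

## Working session

There is one attempt and no reset: what is moved stays moved. The work goes in short steps, Python scripts to look and compute and a tool call to move; the robot and the scene stay as the last step left them, time stands still between calls to the robot, and variables do not carry over. Pictures are saved under pics/ and viewed, at most 10 in all, crops included, and the job is handed in when it is done.

Besides the shell and the picture viewer there is one more tool, called after ">>>" by a JSON object that holds its "method" and its "body". play_rows: Moves the arm, as the interface text tells. Shift numbers are shares of 0.05 m and turn numbers shares of 8 degrees, none past 1 either way. Its arguments: {"type":"object","properties":{"series":{"type":"array"},"force":{"type":"number"}},"required":["series"]}

```bash
mkdir -p pics; ls
python3 - <<'E'
from station import ctrl, imaging
import cv2
for n in("top","side"):
    d=imaging.get_image(n); cv2.imwrite(f"pics/{n}0.png",d["color"]); print(n,d["fx"],d["cx"],d["cy"],d["extrinsics"])
print(ctrl.get_obs())
E
```

```text
pics
top 417.6006866146375 318.30727194311055 203.15271068924199 [[ 0.01573179 -0.99986969  0.00362172 -0.0949803 ]
 [-0.99950168 -0.01582493 -0.02731227  0.43686754]
 [ 0.02736602 -0.00319025 -0.99962039  0.98140885]
 [ 0.          0.          0.          1.        ]]
side 451.1312623244696 309.41824551719634 208.31005469420384 [[-0.96131875 -0.27483203  0.01826543  0.40442659]
 [-0.21361968  0.70205971 -0.6793223   0.15543331]
 [ 0.1738761  -0.65694712 -0.73361269  1.04688994]
 [ 0.          0.          0.          1.        ]]
{'t': 0.1, 'q': array([-1.28500357e+00,  5.33025423e-02,  1.61417517e+00, -2.78484516e-05,
        1.47601849e+00, -1.19020532e-01]), 'dq': array([ 5.94137916e-04, -5.62698201e-05, -2.51358803e-03,  1.12800997e-03,
        2.80214479e-04,  6.13644705e-04]), 'effort': array([ 3.62870624e-04, -3.94907355e+01, -3.71362710e+01, -1.45904269e-04,
        3.98869146e-03, -7.79135604e-06]), 'tool_pos': array([ 0.24595   , -0.57386416,  0.19126775]), 'tool_rot': array([-3.07560217e+00, -6.31169504e-01,  2.92259129e-04]), 'contact_force': array([ 0.50769279, -0.1451437 , -0.11273635]), 'wrist_torque': array([0.00668557, 0.01634499, 0.04104062]), 'grip_force': 0.0, 'opening': 0.0857177791574806}
```

View pics/top0.png

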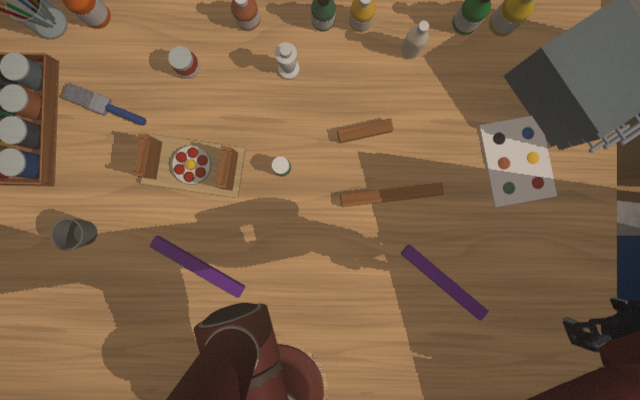

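View pics/side0.png

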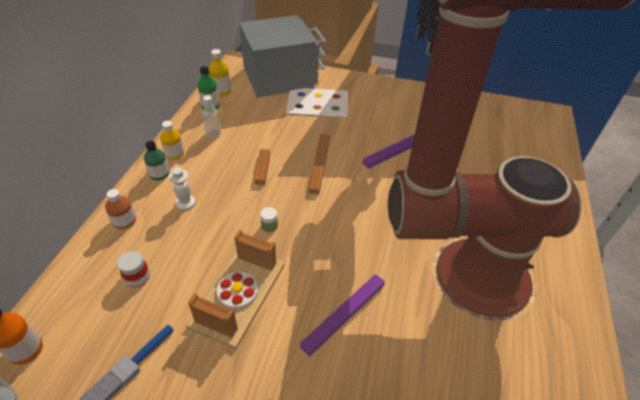

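The top view shows the rest bar from about (341,198) to (443,189), the offcut at (365,130), and the stand with supports at about (147,157) and (228,168). A jar at (281,167) stands just right of the stand. I'll zoom in for corner pixels.

Run:
```python
import cv2,numpy as np
im=cv2.imread("pics/top0.png")
a=cv2.resize(im[125:205,125:255],None,fx=6,fy=6,interpolation=cv2.INTER_CUBIC)[:, :780]
b=cv2.resize(im[175:215,330:460],None,fx=6,fy=6,interpolation=cv2.INTER_CUBIC)[:, :780]
b=b[:120] if 0 else b[:120*2]
o=np.vstack([a,b])
o=cv2.resize(o,(int(o.shape[1]*5/6),int(o.shape[0]*5/6)))
print(o.shape); cv2.imwrite("pics/crop0.png",o)
```

```text
(600, 650, 3)
```

View pics/crop0.png

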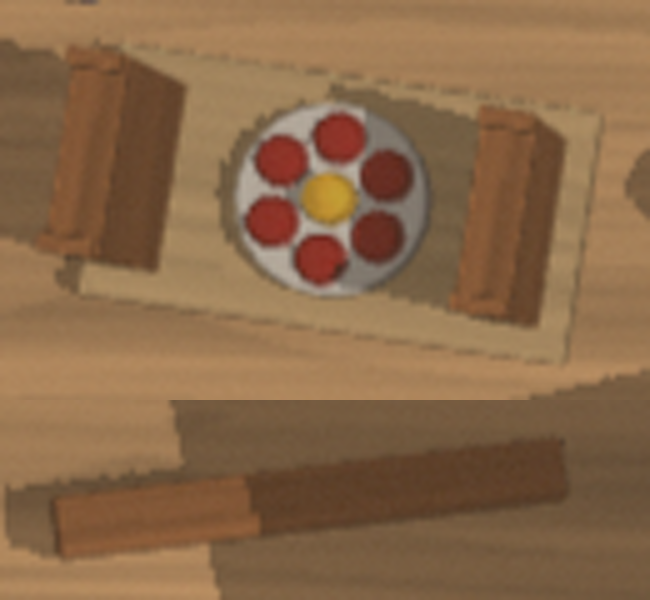

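```bash
cat > h.py <<'E'
import numpy as np,cv2
from scipy.optimize import least_squares
from scipy.spatial.transform import Rotation as R
def proj(d,P):
    E=d["extrinsics"]; C=np.asarray(P)@E[:3,:3].T+E[:3,3]
    return np.c_[d["fx"]*C[:,0]/C[:,2]+d["cx"], d["fy"]*C[:,1]/C[:,2]+d["cy"]]
def place(p,L):
    c,s=np.cos(p[2]),np.sin(p[2]); L=np.asarray(L,float)
    return np.c_[p[0]+c*L[:,0]-s*L[:,1], p[1]+s*L[:,0]+c*L[:,1], L[:,2]]
def fit(obs,p0):  # obs: list of (cam dict, local pts, pixels)
    f=lambda p:np.concatenate([(proj(d,place(p,L))-px).ravel() for d,L,px in obs])
    r=least_squares(f,p0,loss="soft_l1"); return r.x,np.round(r.fun.reshape(-1,2),1)
E
python3 - <<'E'
from h import *
from station import imaging
d=imaging.get_image("top")
S=(np.array([(70,48),(122,60),(92,255),(38,245),(480,108),(533,122),(505,310),(452,300),(602,115),(567,362),(80,293),(329,197)])+.5)/5-.5+125
x,y,i,o=.045,.09,.078,.102
L=[(x,o,.093),(x,i,.093),(-x,i,.093),(-x,o,.093),(x,-i,.093),(x,-o,.093),(-x,-o,.093),(-x,-i,.093),(.06,-.115,.015),(-.06,-.115,.015),(-.06,.115,.015),(0,0,.039)]
print(*fit([(d,L,S)],[.5,.2,-.1]))
B=(np.array([(58,500),(65,557),(567,497),(563,438)])-[0,400]+.5)/5-.5+[330,175]
L=[(.015,.12,.022),(-.015,.12,.022),(-.015,-.12,.022),(.015,-.12,.022)]
pb,r=fit([(d,L,B)],[.5,-.2,.1]); print(pb,r)
E=d["extrinsics"]
def at(px,z):
    C=-E[:3,:3].T@E[:3,3]; v=E[:3,:3].T@[(px[0]-d["cx"])/d["fx"],(px[1]-d["cy"])/d["fy"],1]; return C+v*(z-C[2])/v[2]
print("jar",at((281,165),.04),"offcut",at((365,130),.022))
E
```

```text
[ 0.52273901  0.20791106 -0.12629474] [[-0.1 -0.6]
 [ 0.5 -1.4]
 [ 0.1  0.7]
 [-0.1  1.1]
 [ 0.3 -0.8]
 [ 0.7 -2. ]
 [ 0.1  1.5]
 [-0.3  1.9]
 [ 0.  -0.8]
 [-0.5  0.3]
 [-0.2  0.2]
 [-0.7 -0.1]]
[ 0.46146713 -0.26017316  0.13657794] [[-0.7 -0.6]
 [-0.6  0.8]
 [ 1.2  0.4]
 [ 0.4 -0.6]]
jar [ 0.52337413 -0.00121791  0.04      ] offcut [ 0.61075076 -0.19453023  0.022     ]
```

```bash
cat >> h.py <<'E'
def plan(xy,z,yaw):
    "tool y to lie along world heading yaw (mod pi); print turn (deg, tool axes) then shift after the turn (units of 50 mm)"
    from station import ctrl
    o=ctrl.get_obs(); A=R.from_rotvec(o["tool_rot"])
    B0=[R.from_matrix(np.c_[[np.sin(a),-np.cos(a),0],[np.cos(a),np.sin(a),0],[0,0,-1]]) for a in (yaw,yaw+np.pi)]
    T=min(((A.inv()*B).as_rotvec() for B in B0),key=np.linalg.norm)
    D=np.array([*xy,z])-o["tool_pos"]
    print("t",o["t"],"pos",o["tool_pos"].round(4),"q6",o["q"][5].round(2),"turn/8deg",(np.degrees(T)/8).round(3),"shift then",((A*R.from_rotvec(T)).inv().apply(D)/.05).round(3),"F",o["contact_force"].round(2),"open",o["opening"].round(4),"grip",o["grip_force"])
E
python3 -c "
from h import *
plan((.4615,-.2602),.12,.1366)"
```

```text
Traceback (most recent call last):
  File "h.py", line 17, in plan
    B0=[R.from_matrix(np.c_[[np.sin(a),-np.cos(a),0],[np.cos(a),np.sin(a),0],[0,0,-1]]) for a in (yaw,yaw+np.pi)]
        ~~~~~~~~~~~~~^^^^^^^^^^^^^^^^^^^^^^^^^^^^^^^^^^^^^^^^^^^^^^^^^^^^^^^^^^^^^^^^^^
  File "scipy/spatial/transform/_rotation.pyx", line 1143, in scipy.spatial.transform._rotation.Rotation.from_matrix
ValueError: Non-positive determinant (left-handed or null coordinate frame) in rotation matrix 0: [[ 0.13617558  0.99068472  0.        ]
 [-0.99068472  0.13617558  0.        ]
 [ 0.          0.         -1.        ]].
```

x = y × z = (−sin a, cos a, 0) — sign fix.

```bash
sed -i 's/\[np.sin(a),-np.cos(a),0\]/[-np.sin(a),np.cos(a),0]/' h.py; python3 -c "
from h import *
plan((.4615,-.2602),.12,.1366)"
```

```text
Traceback (most recent call last):
  File "h.py", line 20, in plan
    print("t",o["t"],"pos",o["tool_pos"].round(4),"q6",o["q"][5].round(2),"turn/8deg",(np.degrees(T)/8).round(3),"shift then",((A*R.from_rotvec(T)).inv().apply(D)/.05).round(3),"F",o["contact_force"].round(2),"open",o["opening"].round(4),"grip",o["grip_force"])
                                                                                                                                                                                                                        ^^^^^^^^^^^^^^^^^^
AttributeError: 'float' object has no attribute 'round'
```

```bash
sed -i 's/o\["opening"\].round(4)/o["opening"]/' h.py; python3 -c "
from h import *
plan((.4615,-.2602),.12,.1366)"
```

```text
t 0.15 pos [ 0.246  -0.574   0.1914] q6 -0.12 turn/8deg [-9.000e-03 -9.000e-03 -9.329e+00] shift then [5.63  5.125 1.428] F [-0.19 -0.42  0.11] open 0.08534251772368215 grip 0.0
```

>>> {"method": "play_rows", "body": {"series": [[1,[0,0,0],[0,0,-1]],[1,[0,0,0],[0,0,-1]],[1,[0,0,0],[0,0,-1]],[1,[0,0,0],[0,0,-1]],[1,[0,0,0],[0,0,-1]],[1,[0,0,0],[0,0,-1]],[1,[0,0,0],[0,0,-1]],[1,[0,0,0],[0,0,-1]]]}}

```text
t: 1.15
tool_pos: [0.2461, -0.5742, 0.1918]
tool_rot: [-2.27, -2.171, -0.001]
contact_force: [0.2, -0.0, -0.4]
opening: 0.085
grip_force: 0.0
```

>>> {"method": "play_rows", "body": {"series": [[1,[0,0,0],[0,0,-1]],[1,[0,0,0],[0,0,-0.33]],[1,[0.8,0.73,0],[0,0,0]],[1,[0.8,0.73,0],[0,0,0]],[1,[0.8,0.73,0],[0,0,0]],[1,[0.8,0.73,0],[0,0,0]],[1,[0.8,0.73,0],[0,0,0]],[1,[0.8,0.73,0],[0,0,0]]]}}

```text
t: 2.15
tool_pos: [0.431, -0.3052, 0.1922]
tool_rot: [-2.065, -2.368, -0.0]
contact_force: [1.0, -0.3, -0.0]
opening: 0.0855
grip_force: 0.0
```

>>> {"method": "play_rows", "body": {"series": [[1,[0.8,0.73,0.4],[0,0,0]],[1,[0,0,0.5],[0,0,0]],[1,[0,0,0.5],[0,0,0]],[1,[0,0,0],[0,0,0]]]}}

```text
t: 2.65
tool_pos: [0.4595, -0.2607, 0.1196]
tool_rot: [-2.06, -2.364, 0.001]
contact_force: [0.5, -0.5, 0.8]
opening: 0.0852
grip_force: 0.0
```

```bash
python3 -c "
from h import *
from station import imaging
plan((.4615,-.2602),.06,.1366)
for n in ('top','side'): cv2.imwrite(f'pics/{n}1.png',imaging.get_image(n)['color'])
a=cv2.imread('pics/top1.png')[120:260,270:470];b=cv2.imread('pics/side1.png')[110:250,220:420]
cv2.imwrite('pics/c1.png',cv2.resize(np.vstack([a,b]),None,fx=2.1,fy=2.1,interpolation=2))"
```

```text
t 2.65 pos [ 0.4595 -0.2607  0.1196] q6 -0.79 turn/8deg [-0.028 -0.029  0.004] shift then [0.005 0.041 1.193] F [ 0.47 -0.49  0.82] open 0.08524736075045897 grip 0.0
```

View pics/c1.png

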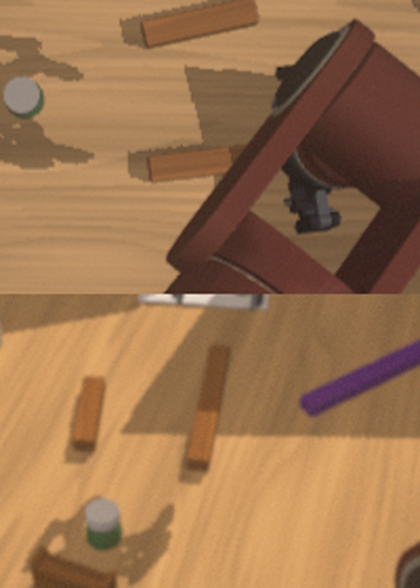

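The crop shows the gripper at top pixel about (418,218), but the reported pose should be at about (401,193), and the side view shows no gripper over the bar. I'll take fresh pictures to resolve the mismatch before going down.

```bash
python3 -c "
from h import *
from station import imaging,ctrl
o=ctrl.get_obs();p=o['tool_pos']
I=[]
for n in ('top','side'):
    d=imaging.get_image(n); print(n,proj(d,[p,p+[0,0,.15]]).round(0).tolist()); I.append(d['color'])
cv2.imwrite('pics/w2.png',cv2.resize(np.vstack([I[0][60:340],I[1][0:280]]),None,fx=1,fy=1))
plan((.4615,-.2602),.06,.1366)"
```

```text
top [[402.0, 192.0], [420.0, 187.0]]
side [[323.0, 130.0], [325.0, 80.0]]
t 2.85 pos [ 0.4618 -0.263   0.124 ] q6 -0.79 turn/8deg [ 0.012  0.012 -0.002] shift then [0.057 0.002 1.28 ] F [0.54 0.43 0.74] open 0.08544407991255118 grip 0.0
```

View pics/w2.png

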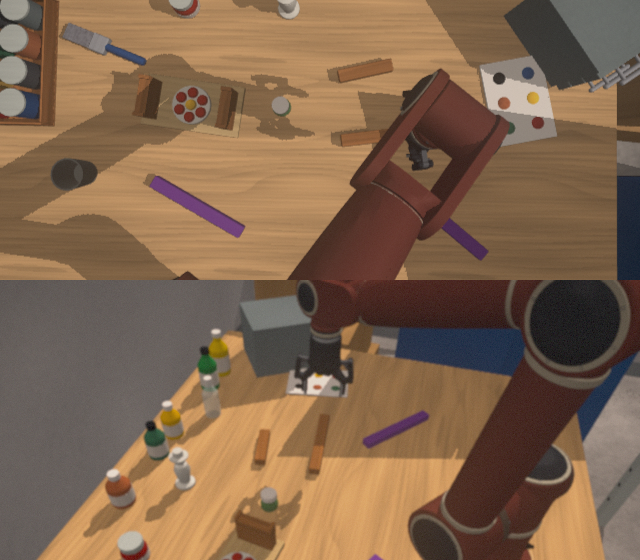

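The near finger is at (420,222) in the top view and the fingertips are at about (325,110) in the side view. Both suggest the gripper sits about 3 cm further in −y than reported. I'll go down part way and measure closer in.

>>> {"method": "play_rows", "body": {"series": [[1,[0,0,0.6],[0,0,0]],[1,[0,0,0.6],[0,0,0]],[1,[0,0,0],[0,0,0]],[1,[0,0,0],[0,0,0]]]}}

```text
t: 3.35
tool_pos: [0.4621, -0.2632, 0.0643]
tool_rot: [2.063, 2.366, 0.0]
contact_force: [-0.5, 0.4, -0.2]
opening: 0.0859
grip_force: 0.0
```

```bash
python3 -c "
from h import *
from station import imaging,ctrl
P=[]
for i in range(12):
    P.append(ctrl.get_obs()['tool_pos'])
    if i<2:
        n=('top','side')[i]; d=imaging.get_image(n); p=P[-1]
        a=.1366; off=np.array([np.cos(a),np.sin(a),0])*.05
        print(n,proj(d,[p,p-off,p+off,p-off+[0,0,.013],p+off+[0,0,.013],p+[0,0,.15]]).round(1).tolist())
        c=d['color'][150:250,330:470] if i==0 else d['color'][70:170,250:390]
        P.append(c)
I=[x for x in P if x.ndim==3]
cv2.imwrite('pics/z3.png',cv2.resize(np.vstack(I),None,fx=3,fy=3,interpolation=2)[:600] if 1 else 0)
print(np.array([x for x in P if x.ndim==1])[-3:].round(4))"
```

```text
top [[397.1, 193.0], [399.9, 215.3], [394.3, 170.8], [401.1, 215.3], [395.4, 170.2], [412.6, 188.9]]
side [[321.5, 146.3], [339.4, 148.2], [303.7, 144.5], [339.7, 144.5], [303.7, 140.8], [323.7, 100.1]]
[[ 0.4624 -0.2633  0.0647]
 [ 0.4624 -0.2633  0.0647]
 [ 0.4624 -0.2633  0.0647]]
```

View pics/z3.png

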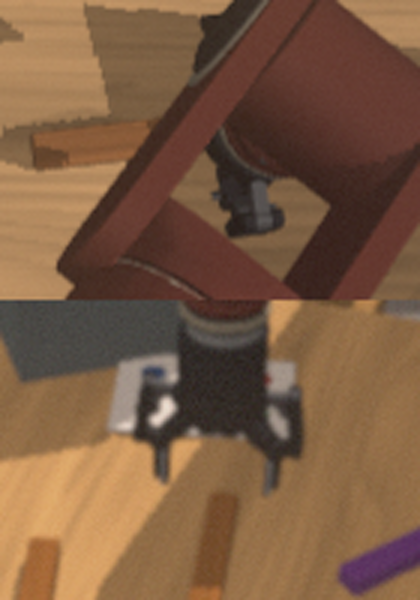

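Crop findings: in the side view the fingertips are at about (304,130) and (339,134), where (304,141) and (340,144.5) were predicted. The columns agree, but the tips look a few cm higher than reported. I'll go down in small, safe steps and recheck.

>>> {"method": "play_rows", "body": {"series": [[1,[0,0,0.4],[0,0,0]],[1,[0,0,0.3],[0,0,0]],[1,[0,0,0],[0,0,0]],[1,[0,0,0],[0,0,0]]]}}

```text
t: 3.95
tool_pos: [0.4615, -0.2626, 0.028]
tool_rot: [2.064, 2.367, 0.0]
contact_force: [0.6, -0.3, 0.1]
opening: 0.0854
grip_force: 0.0
```

```bash
python3 -c "
from h import *
from station import imaging,ctrl
plan((.4615,-.2602),.004,.1366)
p=ctrl.get_obs()['tool_pos']; d=imaging.get_image('side'); im=d['color']
a=.1366; off=np.array([np.cos(a),np.sin(a),0])*.05
q=proj(d,[p-off+[0,0,.013],p+off+[0,0,.013]]); print(q)
L=[(x,y,.022) for x,y in((.015,.12),(-.015,.12),(-.015,-.12),(.015,-.12))]
b=proj(d,place([.4615,-.2602,.1366],L)); print(b)
c=cv2.resize(im[80:205,250:390],None,fx=4,fy=4,interpolation=2)
for u,v in q: cv2.circle(c,(int((u-250)*4),int((v-80)*4)),3,(0,255,0),-1)
for u,v in b: cv2.circle(c,(int((u-250)*4),int((v-80)*4)),2,(255,255,0),-1)
cv2.imwrite('pics/z4.png',c)"
```

```text
t 3.95 pos [ 0.4615 -0.2626  0.028 ] q6 -0.79 turn/8deg [0.004 0.004 0.001] shift then [0.047 0.007 0.481] F [ 0.55 -0.28  0.11] open 0.08537715338087723 grip 0.0
[[339.07839809 154.99200308]
 [303.82730292 151.22895586]]
[[309.74869908 187.46131037]
 [320.91483666 188.72699784]
 [330.78872133 133.437081  ]
 [320.92970465 132.42227055]]
```

View pics/z4.png

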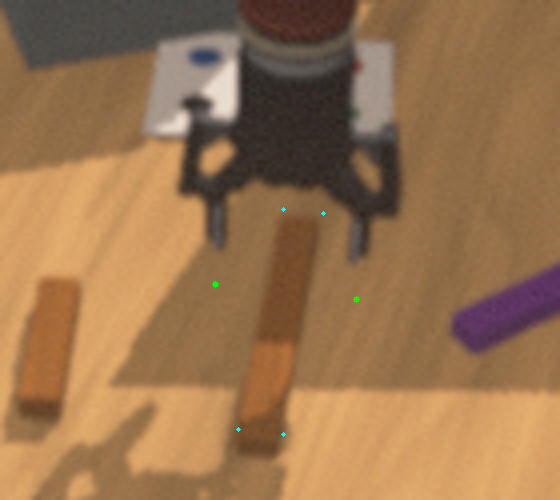

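The bar prediction matches (ends at crop (300,215) and (260,440)). The tips at (217,247) and (355,260) again sit about 9.5 px above the predicted points. I'll go down to the reported grasp height, watch the force, and close gently. The opening will show whether the bar is between the pads.

>>> {"method": "play_rows", "body": {"series": [[1,[0.05,0,0.2],[0,0,0]],[1,[0,0,0.24],[0,0,0]],[1,[0,0,0],[0,0,0]]]}}

```text
t: 4.38
tool_pos: [0.4595, -0.2588, 0.0035]
tool_rot: [-2.062, -2.365, 0.0]
contact_force: [0.0, 0.0, 0.4]
opening: 0.0854
grip_force: 0.0
```

>>> {"method": "play_rows", "body": {"series": [[0.2,[0,0,0],[0,0,0]],[0.2,[0,0,0],[0,0,0]],[0.2,[0,0,0],[0,0,0]],[0.2,[0,0,0],[0,0,0]],[0.2,[0,0,0],[0,0,0]],[0.2,[0,0,0],[0,0,0]]], "force": 20}}

```text
t: 5.12
tool_pos: [0.4608, -0.2598, 0.0054]
tool_rot: [2.064, 2.368, 0.0]
contact_force: [0.1, 0.0, -0.6]
opening: 0.0167
grip_force: 0.0
```

The fingers closed to 16.7 mm without touching anything, so the tips really are above the bar: true height is about 4 cm more than reported. I'll reopen, drop 30 mm and recheck by image.

>>> {"method": "play_rows", "body": {"series": [[0.7,[0,0,0],[0,0,0]],[0.7,[0,0,0],[0,0,0]],[0.7,[0,0,0],[0,0,0]],[0.7,[0,0,0],[0,0,0]],[0.7,[0,0,0.3],[0,0,0]],[0.7,[0,0,0.3],[0,0,0]],[0.7,[0,0,0],[0,0,0]],[0.7,[0,0,0],[0,0,0]]]}}

```text
t: 6.12
tool_pos: [0.4606, -0.2597, -0.025]
tool_rot: [-2.064, -2.367, -0.0]
contact_force: [0.1, -0.1, 0.3]
opening: 0.0595
grip_force: 0.0
```

```bash
python3 -c "
from h import *
from station import imaging,ctrl
plan((.4615,-.2602),.004,.1366)
p=ctrl.get_obs()['tool_pos']; d=imaging.get_image('side'); im=d['color']
a=.1366; off=np.array([np.cos(a),np.sin(a),0])*.035
q=proj(d,[p-off+[0,0,z] for z in (.035,-p[2])]+[p+off+[0,0,z] for z in (.035,-p[2])]); print(q)
c=cv2.resize(im[80:205,250:390],None,fx=4,fy=4,interpolation=2)
for u,v in q: cv2.circle(c,(int((u-250)*4),int((v-80)*4)),2,(0,255,0),-1)
cv2.imwrite('pics/z5.png',c)"
```

```text
t 6.125 pos [ 0.4606 -0.2597 -0.025 ] q6 -0.79 turn/8deg [-0.003 -0.004  0.001] shift then [-0.013  0.017 -0.58 ] F [ 0.12 -0.11  0.3 ] open 0.05948001362042714 grip 0.0
[[333.19224789 163.45231312]
 [332.99339747 166.08009905]
 [308.91375247 160.81985289]
 [308.85308591 163.45081443]]
```

View pics/z5.png

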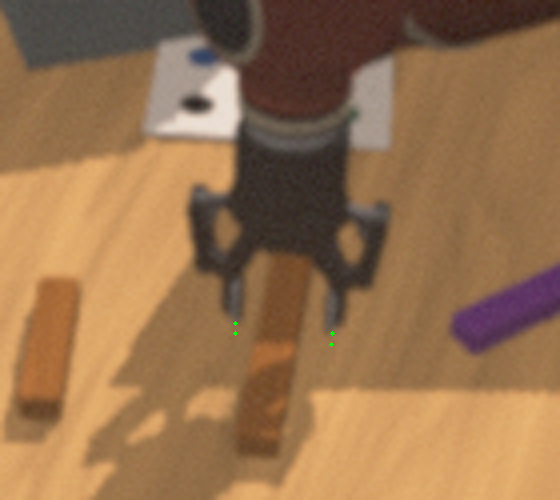

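Fingers straddle the bar, tips (233,318) and (335,326) about 16 mm above the table. I'll go down 9 mm, then close.

>>> {"method": "play_rows", "body": {"series": [[0.7,[0,0,0.1],[0,0,0]],[0.7,[0,0,0.08],[0,0,0]],[0.7,[0,0,0],[0,0,0]]]}}

```text
t: 6.55
tool_pos: [0.4604, -0.2595, -0.034]
tool_rot: [-2.064, -2.367, 0.0]
contact_force: [0.8, 0.0, 0.3]
opening: 0.0599
grip_force: 0.0
```

>>> {"method": "play_rows", "body": {"series": [[0.2,[0,0,0],[0,0,0]],[0.2,[0,0,0],[0,0,0]],[0.2,[0,0,0],[0,0,0]],[0.2,[0,0,0],[0,0,0]],[0.2,[0,0,0],[0,0,0]],[0.2,[0,0,0],[0,0,0]]], "force": 40}}

```text
t: 7.3
tool_pos: [0.4611, -0.26, -0.0332]
tool_rot: [2.064, 2.367, 0.0]
contact_force: [0.4, 0.5, 3.4]
opening: 0.0291
grip_force: 41.3
```

Bar gripped at 29 mm opening and 41 N. Lifting, then planning the move to the stand.

>>> {"method": "play_rows", "body": {"series": [[0.2,[0,0,-0.2],[0,0,0]],[0.2,[0,0,-0.6],[0,0,0]],[0.2,[0,0,-0.8],[0,0,0]],[0.2,[0,0,-0.8],[0,0,0]],[0.2,[0,0,-0.8],[0,0,0]],[0.2,[0,0,0],[0,0,0]]]}}

```text
t: 8.05
tool_pos: [0.4627, -0.2613, 0.1306]
tool_rot: [2.06, 2.362, 0.001]
contact_force: [-0.5, 0.9, -0.8]
opening: 0.0289
grip_force: 40.9
```

```bash
python3 -c "
from h import *
plan((.5227,.2079),.127,-.1263)"
```

```text
t 8.05 pos [ 0.4627 -0.2613  0.1306] q6 -0.79 turn/8deg [0.042 0.033 1.884] shift then [9.46e+00 9.00e-03 7.20e-02] F [-0.46  0.93 -0.77] open 0.02894088075468574 grip 40.908291935920715
```

>>> {"method": "play_rows", "body": {"series": [[0.2,[0,0,0],[0,0,0.63]],[0.2,[0,0,0],[0,0,0.63]],[0.2,[0,0,0],[0,0,0.62]],[0.2,[0.4,0,0],[0,0,0]],[0.2,[0.8,0,0],[0,0,0]],[0.2,[0.8,0,0],[0,0,0]],[0.2,[0.8,0,0],[0,0,0]],[0.2,[0.8,0,0],[0,0,0]]]}}

```text
t: 9.05
tool_pos: [0.4823, -0.0786, 0.1252]
tool_rot: [-2.353, -2.078, 0.001]
contact_force: [0.5, -0.1, -1.0]
opening: 0.0291
grip_force: 40.8
```

>>> {"method": "play_rows", "body": {"series": [[0.2,[0.8,0,0],[0,0,0]],[0.2,[0.8,0,0],[0,0,0]],[0.2,[0.8,0,0],[0,0,0]],[0.2,[0.8,0,0],[0,0,0]],[0.2,[0.8,0,0],[0,0,0]],[0.2,[0.8,0,0],[0,0,0]],[0.2,[0.6,0,0],[0,0,0]],[0.2,[0.3,0,0],[0,0,0]]]}}

```text
t: 10.05
tool_pos: [0.5176, 0.2034, 0.1252]
tool_rot: [-2.352, -2.081, 0.003]
contact_force: [0.1, 0.0, -0.6]
opening: 0.029
grip_force: 40.8
```

>>> {"method": "play_rows", "body": {"series": [[0.2,[0,0,0],[0,0,0]],[0.2,[0,0,0],[0,0,0]]]}}

```text
t: 10.3
tool_pos: [0.5187, 0.2008, 0.126]
tool_rot: [-2.357, -2.077, 0.001]
contact_force: [-0.3, 0.0, -0.5]
opening: 0.0292
grip_force: 40.8
```

```bash
python3 -c "
from h import *
from station import imaging,ctrl
plan((.5227,.2079),.06,-.1263)
p=ctrl.get_obs()['tool_pos']; zb=p[2]+.033
I=[]
for n in ('top','side'):
    d=imaging.get_image(n); cv2.imwrite(f'pics/{n}6.png',d['color'])
    L=[(x,y,z) for z in (zb,zb+.022) for x in(.015,-.015) for y in(.12,-.12)]
    q=proj(d,place([p[0],p[1],-.1263],L))
    x0,y0=(100,100) if n=='top' else (160,170)
    c=cv2.resize(d['color'][y0:y0+100,x0:x0+190] if n=='top' else d['color'][y0:y0+180,x0:x0+190],None,fx=3,fy=3,interpolation=2)
    for u,v in q: cv2.circle(c,(int((u-x0+.5)*3),int((v-y0+.5)*3)),2,(0,255,0),-1)
    I.append(c)
cv2.imwrite('pics/p6.png',cv2.resize(np.vstack(I),None,fx=.7,fy=.7,interpolation=3))"
```

```text
t 10.3 pos [0.5187 0.2008 0.126 ] q6 0.36 turn/8deg [-0.005  0.005  0.002] shift then [0.151 0.061 1.321] F [-0.33  0.04 -0.51] open 0.029221790811596256 grip 40.836485624313354
```

View pics/p6.png

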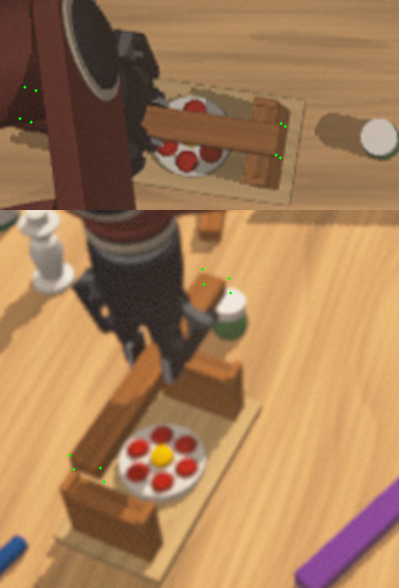

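The projected bar corners (green) match the held bar's ends to 2–3 px in both views: top right end at about (281,140), side near end at about (90,468). So the 33 mm offset holds here too. I'll centre the bar and lower it gently, watching force.

>>> {"method": "play_rows", "body": {"series": [[0.2,[0.15,0.06,0],[0,0,0]],[0.2,[0,0,0.3],[0,0,0]],[0.2,[0,0,0.4],[0,0,0]],[0.2,[0,0,0.3],[0,0,0]],[0.2,[0,0,0.2],[0,0,0]],[0.2,[0,0,0.06],[0,0,0]],[0.2,[0,0,0],[0,0,0]],[0.2,[0,0,0],[0,0,0]]]}}

```text
t: 11.4
tool_pos: [0.5237, 0.2088, 0.0643]
tool_rot: [2.356, 2.077, 0.002]
contact_force: [-0.5, -0.2, -1.5]
opening: 0.029
grip_force: 40.8
```

>>> {"method": "play_rows", "body": {"series": [[0.2,[0,0,0.04],[0,0,0]],[0.2,[0,0,0.04],[0,0,0]],[0.2,[0,0,0],[0,0,0]]]}}

```text
t: 11.78
tool_pos: [0.5228, 0.2086, 0.0592]
tool_rot: [-2.356, -2.077, 0.001]
contact_force: [-0.5, -0.3, -1.8]
opening: 0.029
grip_force: 40.8
```

```bash
python3 -c "
from h import *
plan((.5227,.2079),.052,-.1263)"
```

```text
t 11.775 pos [0.5228 0.2086 0.0592] q6 0.37 turn/8deg [-0.003  0.001  0.004] shift then [-0.014  0.     0.143] F [-0.51 -0.33 -1.84] open 0.029018753611874053 grip 40.836371183395386
```

Expected contact at a reported z of about 0.052. Continuing in 1.5 mm steps.

>>> {"method": "play_rows", "body": {"series": [[0.2,[0,0,0.03],[0,0,0]],[0.2,[0,0,0.03],[0,0,0]],[0.2,[0,0,0.03],[0,0,0]],[0.2,[0,0,0],[0,0,0]]]}}

```text
t: 12.28
tool_pos: [0.5229, 0.2086, 0.0547]
tool_rot: [-2.357, -2.077, 0.001]
contact_force: [0.2, -0.0, -0.6]
opening: 0.0287
grip_force: 40.8
```

>>> {"method": "play_rows", "body": {"series": [[0.2,[0,0,0.03],[0,0,0]],[0.2,[0,0,0.02],[0,0,0]],[0.2,[0,0,0],[0,0,0]]]}}

```text
t: 12.65
tool_pos: [0.5229, 0.2086, 0.0523]
tool_rot: [-2.357, -2.077, 0.0]
contact_force: [-0.5, -0.4, -2.4]
opening: 0.029
grip_force: 40.8
```

>>> {"method": "play_rows", "body": {"series": [[0.2,[0,0,0.03],[0,0,0]],[0.2,[0,0,0],[0,0,0]]]}}

```text
t: 12.9
tool_pos: [0.5232, 0.2087, 0.0518]
tool_rot: [2.357, 2.077, 0.0]
contact_force: [-3.4, -0.6, 4.5]
opening: 0.0288
grip_force: 41.5
```

>>> {"method": "play_rows", "body": {"series": [[0.2,[0,0,0.03],[0,0,0]],[0.2,[0,0,0],[0,0,0]]]}}

```text
t: 13.15
tool_pos: [0.5232, 0.2087, 0.0518]
tool_rot: [-2.357, -2.078, 0.001]
contact_force: [-7.6, -2.2, 13.3]
opening: 0.0288
grip_force: 42.5
```

>>> {"method": "play_rows", "body": {"series": [[0.2,[0,0,0.03],[0,0,0]],[0.2,[0,0,0],[0,0,0]]]}}

```text
t: 13.4
tool_pos: [0.5232, 0.2086, 0.0517]
tool_rot: [-2.356, -2.078, 0.002]
contact_force: [-10.6, -3.1, 20.5]
opening: 0.029
grip_force: 43.4
```

Contact at reported z 0.0518, as predicted, so the bar is seated on the supports. Unloading, releasing, then withdrawing straight up.

>>> {"method": "play_rows", "body": {"series": [[0.2,[0,0,-0.05],[0,0,0]],[0.2,[0,0,-0.02],[0,0,0]],[0.2,[0,0,0],[0,0,0]]], "force": 20}}

```text
t: 13.78
tool_pos: [0.5237, 0.2088, 0.0518]
tool_rot: [2.356, 2.077, 0.002]
contact_force: [1.6, 0.7, 4.3]
opening: 0.029
grip_force: 41.4
```

>>> {"method": "play_rows", "body": {"series": [[0.4,[0,0,0],[0,0,0]],[0.5,[0,0,0],[0,0,0]],[0.7,[0,0,0],[0,0,0]],[0.7,[0,0,0],[0,0,0]],[0.7,[0,0,0],[0,0,0]],[0.7,[0,0,0],[0,0,0]]]}}

```text
t: 14.52
tool_pos: [0.523, 0.2086, 0.0514]
tool_rot: [-2.357, -2.077, -0.0]
contact_force: [0.6, -0.1, 1.0]
opening: 0.06
grip_force: 0.0
```

>>> {"method": "play_rows", "body": {"series": [[0.7,[0,0,-0.2],[0,0,0]],[0.7,[0,0,-0.5],[0,0,0]],[0.7,[0,0,-0.8],[0,0,0]],[0.7,[0,0,-0.8],[0,0,0]],[0.7,[0,0,-0.7],[0,0,0]],[0.7,[-0.5,0,0],[0,0,0]],[0.7,[-0.9,0,0],[0,0,0]],[0.7,[-0.9,0,0],[0,0,0]]]}}

```text
t: 15.52
tool_pos: [0.5085, 0.0936, 0.2025]
tool_rot: [2.355, 2.078, 0.002]
contact_force: [0.3, 0.5, 0.7]
opening: 0.0597
grip_force: 0.0
```

>>> {"method": "play_rows", "body": {"series": [[0.7,[-0.9,0,0],[0,0,0]],[0.7,[-0.9,0,0],[0,0,0]],[0.7,[-0.9,0,0],[0,0,0]],[0.7,[-0.9,0,0],[0,0,0]],[0.7,[-0.9,0,0],[0,0,0]],[0.7,[-0.4,0,0],[0,0,0]],[0.7,[0,0,0],[0,0,0]]]}}

```text
t: 16.4
tool_pos: [0.4777, -0.1497, 0.2022]
tool_rot: [2.359, 2.074, 0.001]
contact_force: [-0.6, 0.8, 0.3]
opening: 0.0601
grip_force: 0.0
```

```bash
python3 -c "
from h import *
from station import imaging,ctrl
I=[]
for n,(x0,y0,w,h) in (('top',(110,110,150,95)),('side',(170,200,150,150))):
    d=imaging.get_image(n); cv2.imwrite(f'pics/{n}7.png',d['color'])
    L=[(x,y,.107) for x in(.015,-.015) for y in(.12,-.12)]
    q=proj(d,place([.5227,.2079,-.1263],L)); print(n,q.round(1).tolist())
    c=cv2.resize(d['color'][y0:y0+h,x0:x0+w],None,fx=4,fy=4,interpolation=2)
    for u,v in q: cv2.circle(c,(int((u-x0+.5)*4),int((v-y0+.5)*4)),2,(0,255,0),-1)
    I.append(c)
cv2.imwrite('pics/f7.png',cv2.resize(np.vstack(I),None,fx=.61,fy=.61,interpolation=3))"
```

```text
top [[125.2, 145.1], [236.8, 161.0], [123.0, 159.0], [234.8, 174.9]]
side [[195.8, 310.6], [255.5, 222.8], [209.5, 316.3], [267.6, 227.0]]
```

View pics/f7.png

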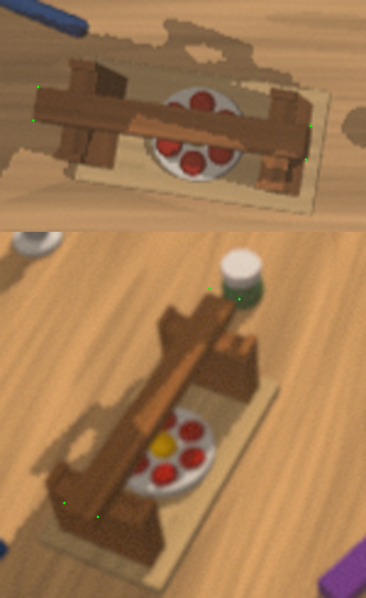

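The bar lies flat on both supports between the stops. Its ends in the top view, at crop (36,104) and (308,140), are within about 1 px of the target, and the robot is clear. Handing in.

```bash
python3 -c "
from station import ctrl
print(ctrl.finish_job())"
```

```text
the job is handed in; nothing more can be done
None
```

The rest bar was set down gently across both supports, centred and square to within a few mm in the last pictures, and released with the plaque untouched; the job was handed in at about 16.5 s, and no verdict came back.

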